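Index the vial reader to its next station and put the read vial away

TASK

The vial under the reading head has been read. Push the vial carrier along its rail to the next click stop, so that the next vial stands under the head, then take out the read vial, which has come out on the head's left side, and stand it upright in a free cell of the grey divided tray, set down and not dropped. Leave the other vials in their places.

Things in the scene. Friction and masses are not known exactly. Their poses are not given: they have to be found in the camera images.
- reader: Bench vial reader, fixed: white cabinet behind a rail, white reading head reaching forward over the rail. Origin: on the table under the reading position in the head. x points from the rail to the cabinet, y along the rail (left as seen by the robot at yaw 0), z up. The rail runs from y = -0.15 to +0.15 m. The cabinet is 122 mm high, 230 mm wide, its face 75 mm behind the rail's middle line.
- station (a point): Reading position: where a vial under the head stands, 24.5 mm above the table, fixed to the reader. The head round it is 52 mm wide along the rail, its top 142 mm above the table, its front face 32 mm before the rail's middle line; the rail passes through it in a tunnel, so a vial under it cannot be reached. Beside the head the space over the carrier is free.
- carrier (a joint): Travel of the vial carrier along the rail (m), growing to the left (+y of the reader). Aluminium bar 42 mm wide, 164 mm long, top 50 mm above the table, three vial pockets 56 mm apart. A spring roller clicks in at 0 (start, first vial under the head), 0.056 (next stop, second vial under the head) and 0.112. Some 6 N takes it out of a stop; within 5 mm of a stop the roller draws it in.
- push_plate (a point): Middle of the outer (right, -y) face of the carrier's black thumb plate, on the carrier's right end, 68 mm above the table. The face is 42 mm wide across the rail and reaches from 20 to 84 mm above the table; the plate is 7 mm thick and stands free above the carrier top. Push here towards +y of the reader.
- pocket_1 (a point): Floor centre of the carrier's leftmost pocket, 24.5 mm above the table; holds vial_1. Pockets are round, 30 mm wide, 26 mm deep.
- pocket_2 (a point): Floor centre of the middle pocket, 56 mm to the right of pocket_1; holds vial_2.
- pocket_3 (a point): Floor centre of the rightmost pocket, 112 mm to the right of pocket_1; holds vial_3.
- vial_1: The read vial, at the start under the reading head in the leftmost pocket. Amber glass vial with a blank white label and a black screw cap, 28 mm wide (body and cap alike), 95 mm tall, 50 g; the cap is the top 21 mm. Origin: centre of its underside, z axis up along the vial. In its pocket its top is 120 mm above the table.
- vial_2: Waiting vial like vial_1, in the middle pocket.
- vial_3: Waiting vial like vial_1, in the rightmost pocket.
- tray: Grey open divided tray standing loose on the table, 87 x 129 x 42 mm, 0.6 kg, walls, dividers and floor 3 mm. Origin: centre of its underside; x across the short side, y along the long side. 2 x 3 square cells, 39 mm wide and 39 mm deep, centred at x = -0.021 and +0.021, y = -0.042, 0 and +0.042 m; the two cells at y = +0.042 hold stored vials, the other four are free.
- tray_in (a point): Centre of the tray's inner floor, 3 mm above the table, axes as the tray's.
- stored_1: Vial like vial_1, standing in the tray's cell at x = -0.021, y = +0.042.
- stored_2: Vial like vial_1, standing in the tray's cell at x = +0.021, y = +0.042.
Things that resemble listed ones, but are neither listed nor needed, are in the scene too. What is shaped like the stored_1 but yellow is not meant.

How it is judged (in metres and radians):
On the way:
1. the carrier rests at the next click stop with all three vials still in it (value of joint carrier between 0.0535 and 0.0585 m and horizontal distance between vial_1 and pocket_1 below 0.006 m and distance between vial_1 and pocket_1 below 0.01 m and horizontal distance between vial_2 and pocket_2 below 0.006 m and distance between vial_2 and pocket_2 below 0.01 m and horizontal distance between vial_3 and pocket_3 below 0.006 m and distance between vial_3 and pocket_3 below 0.01 m), for 0.2 s.
At the end, for the whole second after the job is handed in: Carrier at its next stop (56 mm, within 2.5 mm), vial_2 and vial_3 seated in their pockets (within 6 mm sideways, 10 mm in all); vial_1 at rest in a tray cell, on its floor (within 6 mm), upright within 0.12 rad; both stored vials still standing in their own cells (8 mm, 0.2 rad) (value of joint carrier between 0.0535 and 0.0585 m and horizontal distance between vial_2 and pocket_2 below 0.006 m and distance between vial_2 and pocket_2 below 0.01 m and horizontal distance between vial_3 and pocket_3 below 0.006 m and distance between vial_3 and pocket_3 below 0.01 m and x of vial_1 in the frame of tray_in between -0.045 and 0.045 m and y of vial_1 in the frame of tray_in between -0.065 and 0.065 m and z of vial_1 in the frame of tray_in below 0.006 m and angle between vial_1's own z axis and vertical below 0.12 rad and linear speed of vial_1 below 0.02 m/s and x of stored_1 in the frame of tray_in below -0.01 m and y of stored_1 in the frame of tray_in between 0.03 and 0.054 m and z of each of stored_1, stored_2 in the frame of tray_in below 0.008 m and angle between each of stored_1, stored_2's own z axis and vertical below 0.2 rad and x of stored_2 in the frame of tray_in above 0.01 m and y of stored_2 in the frame of tray_in between 0.03 and 0.054 m); the robot touches nothing.
It fails at once if a vial is tipped by more than 0.7 rad (angle between any of vial_1, vial_2, vial_3, stored_1, stored_2's own z axis and vertical above 0.7 rad).
It fails at once if the read vial falls into the tray (faster than 0.45 m/s below the tray's rim) (x of vial_1 in the frame of tray_in between -0.045 and 0.045 m and y of vial_1 in the frame of tray_in between -0.065 and 0.065 m and z of vial_1 in the frame of tray_in below 0.035 m and linear speed of vial_1 above 0.45 m/s).
It also fails if it takes over 58 s, if anything falls off the work surface, if the arm or the gripper's body presses on something with over 40 N, if the wrist force passes 120 N, or if a joint passes its speed limit or range.

ROBOT

A 6-joint arm with a two-finger parallel gripper is mounted at the origin on a cart in front of the work surface, level with it; the furniture and walls round the work are solid. World frame = base frame: x ahead of the robot, y to its left, z up, the work surface at z = 0. Lengths are in mm, angles in rad, forces in N, time in s.
With the tool pointing down it reaches from about 350 to 725 mm from the base axis. Payload 6 kg.
Tool frame: the origin (TCP) lies between the finger pads; the fingertips stand 8 mm ahead of it and the grasp point (between the pads) lies 11 mm behind it (bot.tcp_to_tips is the distance from the TCP to the fingertips, in mm); z points along the fingers, y is the line along which they close (so a half turn about z gives the same grasp; the last joint's range is limited). The gripper opens to 85 mm and grips with 20 to 120 N. Pads are 22 mm wide; open, the fingers measure 114 mm over their backs; the gripper's body (76 mm by 85 mm) begins 54 mm behind the grasp point. The pads swing forward as they close: fully open they stand 13 mm farther back than shut.
Start: joints at [-0.811, 0.04, 0.085, 0, -1.615, -0.334], TCP at [247.836, -546.399, 239.261] pointing down, gripper open.
Joint ranges: [-2.56, 2.56], [-1.29, 2.01], [-1.08, 1.49], [-3.29, 1.98], [-2.81, -0.18], [-2.99, 2.99]. Speed limits (rad/s): [2.57, 2.57, 3.01, 3.14, 3.14, 3.14].

INTERFACE

Orientations are given as a 3x3 rotation matrix whose columns are the frame's x, y, z axes.
In Python, from plant import bot gives the robot as it stands. The module is installed in compiled form; this text tells all that it offers.
- The arm moves only by the tool step_arm, never from a script. Its arguments are lists of equal length, an entry for each row: "translation": the shift along the world's x, y, z in cm, a list of three; "yaw": the turn about the world's z in rad. A call has 1 to 10 rows; each row is the pose to reach, as a shift and turn from the pose commanded when the call began; what a row does not reach only later rows make up. A row lasts 1/12 s, in which the tool goes at most 41.7 mm and 7.16 degrees, less where a joint would pass 70% of its speed; a pose out of reach is approached as far as the arm can. A call with a gripper value outside its range is refused whole. "fingers" is the opening, from 0 (shut) to 1 (fully open), set as the call begins (left out, the last holds). The fingers move at their own pace and stop on an object; the grip force is fixed at half the most. Time passes only in rows, so rows that repeat a pose let the fingers close. It gives the time, the measured TCP pose, the force, the opening and the grip force at its end, in the units of the state.
- bot.read_state(): the state, without advancing time (a new reading comes with each control period).
- bot.grab_frame(name): name is "scene" or "top"; returns (picture, depth): 400x640x3 uint8, red, green, blue; 400x640 float32, mm along the optical axis (not along the pixel's ray), 0 where there is no reading.
- bot.get_calibration(name): a dict with "fx", "fy", "cx", "cy" (pixels), "k1" (the pictures are not rectified: a ray, as slopes to the right and down, at radius r is drawn at 1 + k1 r^2 times it, then the intrinsics apply), "world_from_camera" (4x4, takes a point from camera to world coordinates). Camera axes: x right, y down, z forward; pixel columns grow to the right and rows downward; lengths in mm; the calibration is good to about 2 mm. A picture is of the moment at which its call begins. get_calibration takes no time and is no camera call.
- bot.sign_off(): hands the job in; it is judged then, once.
The state is a dict: "time_s": time; "qpos": joint angles; "qvel": joint speeds; "joint_efforts": joint torques, N m; "eef_pos": TCP position; "tool_rot": TCP orientation; "wrist_force": force on the tool from outside, world axes, zero at the start; "ft_torque": the same for the moment, N m; "grip_width": finger opening in mm; "gripper_force": force on a finger pad.
Only numpy, scipy, OpenCV 4.12 (cv2) and the standard library are available. Lean on these libraries where they do the work, as an engineer would, in place of code of your own. Each camera call takes 0.05 s, during which the arm holds its last target. There are 200 camera calls.

## Working session

There is one attempt and no reset: what is moved stays moved. The work goes in short steps, Python scripts to look and compute and a tool call to move; the robot and the scene stay as the last step left them, time stands still between calls to the robot, and variables do not carry over. Pictures are saved under pics/ and viewed, at most 10 in all, crops included, and the job is handed in when it is done.

Besides the shell and the picture viewer there is one more tool, called after "Emit:" as name(argument=value, ...), one argument or row to a line, values as JSON. step_arm: Moves the arm, as the interface text tells. Its arguments: {"type":"object","properties":{"translation":{"type":"array"},"yaw":{"type":"array"},"fingers":{"type":"number"}},"required":["translation","yaw"]}

```bash
mkdir -p pics; cat > h.py <<'E'
import numpy as np, cv2
from plant import bot
def cal(n):
    c=bot.get_calibration(n); return c,np.array(c["world_from_camera"])
def cloud(n,d):
    c,T=cal(n)
    K=np.array([[c["fx"],0,c["cx"]],[0,c["fy"],c["cy"]],[0,0,1.]])
    v,u=np.mgrid[0:400,0:640]
    p=np.stack([u,v],-1).reshape(-1,1,2).astype(float)
    s=cv2.undistortPoints(p,K,np.array([c["k1"],0,0,0,0.])).reshape(400,640,2)
    P=np.dstack([s[...,0]*d,s[...,1]*d,d])
    return P@T[:3,:3].T+T[:3,3]
def shot(n):
    im,d=bot.grab_frame(n); return im,d,cloud(n,d)
E
python3 - <<'E'
from h import *
for n in("scene","top"):
    im,d,P=shot(n); cv2.imwrite(f"pics/{n}0.png",im[...,::-1]); np.savez(f"{n}0.npz",im=im,P=P,d=d)
    print(n,cal(n)[1].round(2).tolist())
print(bot.read_state())
E
```

```text
scene [[-0.81, -0.34, 0.48, 117.86], [-0.59, 0.44, -0.68, 625.96], [0.02, -0.83, -0.55, 529.2], [0.0, 0.0, 0.0, 1.0]]
top [[-0.05, -0.97, 0.22, 357.43], [-1.0, 0.05, -0.01, 30.37], [0.0, -0.22, -0.97, 921.33], [0.0, 0.0, 0.0, 1.0]]
{'time_s': 0.1, 'qpos': array([-8.11277466e-01,  4.07160230e-02,  8.39462912e-02, -3.99455243e-04,
       -1.61551308e+00, -3.33710970e-01]), 'qvel': array([ 0.00016417, -0.00186344,  0.00162791,  0.00062415,  0.00025779,
       -0.00083343]), 'joint_efforts': array([-4.94917593e-03, -3.69347870e+01,  3.48282087e+01,  6.95169702e+00,
       -4.52250650e-03,  2.31243462e-05]), 'eef_pos': array([ 247.79090653, -546.1365438 ,  238.42029732]), 'tool_rot': array([[-9.10698032e-01, -4.13072095e-01, -7.34169336e-04],
       [-4.13072733e-01,  9.10697034e-01,  1.35272819e-03],
       [ 1.09831570e-04,  1.53519223e-03, -9.99998816e-01]]), 'wrist_force': array([-0.21414471,  0.48596369, -0.0893951 ]), 'ft_torque': array([ 0.05048408, -0.06241845,  0.06745874]), 'gripper_force': 0.0, 'grip_width': 85.31351130421602}
```

View pics/scene0.png

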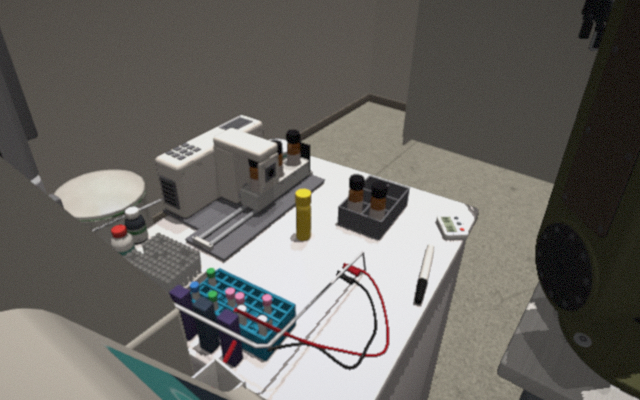

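View pics/top0.png

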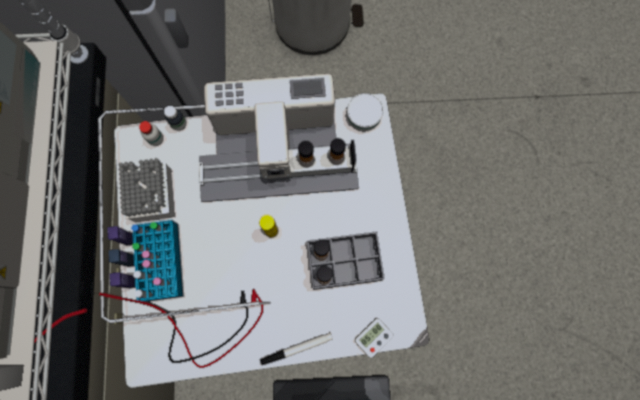

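Top view: the head is at (272,140), the waiting vials at (306,152) and (337,150), and the thumb plate at (353,153). The tray is at (345,260), with stored vials at (320,249) and (321,274). Candidates for vial_1:
- The one hidden under the head at about (272,165) is the one I want.
- (306,152) and (337,150) are the waiting vials.
- (320,249) and (321,274) are the stored vials.
- The yellow lookalike at (268,226) is not meant, and it is an obstacle.

```bash
python3 - <<'E'
from h import *
z=np.load("top0.npz"); P=z["P"]; im=z["im"].astype(int); d=z["d"]
cv2.imwrite("pics/crop.png",cv2.resize(z["im"][90:300,190:400,::-1],None,fx=2.8,fy=2.8,interpolation=cv2.INTER_CUBIC))
def med(m): return P[m].mean(0).round(1), np.ptp(P[m],axis=0).round(0), m.sum()
def box(u0,u1,v0,v1):
    b=np.zeros((400,640),bool); b[v0:v1,u0:u1]=1; return b&(d>0)
Z=P[...,2]
for nm,b,lo,hi in [("v2",box(292,320,136,170),113,128),("v3",box(322,348,134,168),113,128),("plate",box(346,362,136,172),75,92),
  ("s1",box(306,336,234,262),90,106),("s2",box(306,336,262,290),90,106),("yel",box(255,282,210,240),80,130),("tray rim",box(300,390,228,292),36,48),("head",box(245,300,95,190),136,150),("cab",box(200,340,70,135),115,130)]:
    m=b&(Z>lo)&(Z<hi)
    if m.sum()<4: print(nm,m.sum(),P[b][:,2].max()); continue
    r=cv2.minAreaRect(P[m][:,:2].astype(np.float32))
    print(nm,*med(m),"rect",np.round(r[0],1),np.round(r[1],1),round(r[2],1), np.round(cv2.boxPoints(r)).tolist() if m.sum()>200 else "")
E
```

```text
v2 [642.5  35.8 120.3] [27. 26. 11.] 197 rect [642.9  35.6] [26.  25.7] 56.7 
v3 [644.4 -19.7 120. ] [27. 26. 13.] 200 rect [645.2 -19.3] [25.9 26.8] 85.8 
plate [645.7 -49.2  84.3] [41.  8. 13.] 95 rect [646.7 -49.6] [41.1  7.7] 0.9 
s1 [472.8  16.4  98.6] [26. 26. 14.] 203 rect [473.2  16.5] [25.5 25.7] 87.3 [[460.0, 4.0], [485.0, 3.0], [487.0, 29.0], [461.0, 30.0]]
s2 [428.6  13.7  98.5] [27. 25. 12.] 209 rect [428.4  13.7] [25.1 26.7] 87.2 [[414.0, 2.0], [441.0, 1.0], [442.0, 26.0], [416.0, 27.0]]
yel [519.8 107.5  94.5] [27. 28. 18.] 214 rect [520.5 108. ] [26.2 27.1] 17.2 [[504.0, 117.0], [512.0, 91.0], [537.0, 99.0], [529.0, 125.0]]
tray rim [455.8 -26.3  40.6] [ 97. 135.  11.] 666 rect [456.3 -25.7] [ 87.5 129.2] 4.8 [[407.0, 35.0], [418.0, -94.0], [505.0, -86.0], [494.0, 42.0]]
head [662.6  92.4 142.7] [113.  54.  11.] 1917 rect [664.6  92.8] [111.5  52.2] 2.3 [[608.0, 117.0], [610.0, 65.0], [721.0, 69.0], [719.0, 121.0]]
cab [745.3  95.5 123.2] [ 90. 230.  15.] 3939 rect [733.9  95.4] [ 86.7 229.4] 2.3 [[686.0, 208.0], [695.0, -21.0], [782.0, -17.0], [773.0, 212.0]]
```

View pics/crop.png

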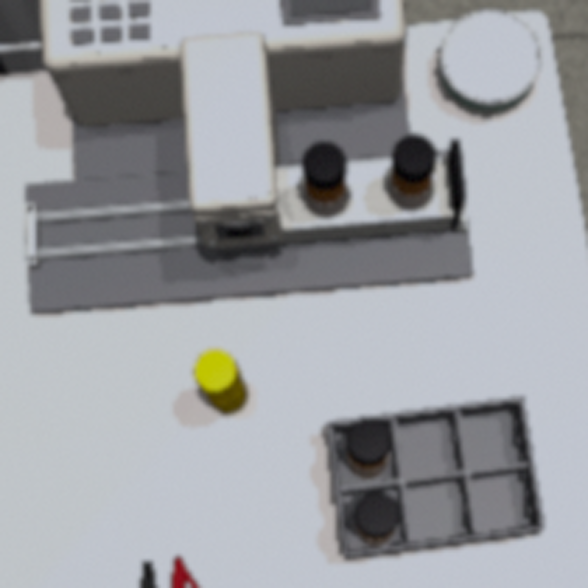

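The crop confirms the layout: vial_2 at (323,165) and vial_3 at (413,160) on the carrier, the plate at (457,185), and two black-capped vials in the tray's left cells. Next I swing the arm over with the fingers closing.

Emit:
step_arm(
  translation=[
    [35,34,0],
    [35,34,0],
    [35,34,0],
    [35,34,0],
    [35,34,0],
    [35,34,0],
    [35,34,0],
    [35,34,0],
    [35,34,0],
    [35,34,0],
  ],
  yaw=[1.184,1.184,1.184,1.184,1.184,1.184,1.184,1.184,1.184,1.184],
  fingers=0,
)

```text
time_s: 0.93
eef_pos: [547.7, -254.2, 239.0]
tool_rot: [[0.046, -0.999, -0.0], [-0.999, -0.046, 0.0], [-0.0, 0.0, -1.0]]
wrist_force: [0.7, -1.1, -0.3]
grip_width: 0.1
gripper_force: 0.0
```

```bash
python3 - <<'E'
from h import *
z=np.load("top0.npz"); P=z["P"]
q=P[90:132,344:386].reshape(-1,3); m=q[:,2]>15
print(q[m].min(0),q[m].max(0),np.percentile(q[m][:,2],[50,95]))
s=bot.read_state(); print(s["time_s"],s["eef_pos"],s["tool_rot"].round(3).tolist(),s["qpos"],s["grip_width"])
E
```

```text
[ 357.43102433 -117.8585182    15.09350479] [782.39544252  30.3743437  921.33425218] [31.29124352 34.09614986]
0.9333 [ 547.73766804 -254.18524331  239.01142719] [[0.046, -0.999, -0.0], [-0.999, -0.046, 0.0], [-0.0, 0.0, -1.0]] [-1.03138955e-01  5.07376784e-02  9.52934981e-02 -1.72863352e-04
 -1.61576152e+00  1.48797987e-01] 0.11120471515890103
```

Emit:
step_arm(
  translation=[
    [9.8,14,-10],
    [9.8,14,-10],
    [9.8,14,-10],
    [9.8,14,-10],
    [9.8,14,-10],
    [9.8,14,-10],
    [9.8,14,-17.3],
    [9.8,14,-17.3],
    [9.8,14,-17.3],
    [9.8,14,-17.3],
  ],
  yaw=[0,0,0,0,0,0,0,0,0,0],
)

```text
time_s: 1.77
eef_pos: [643.3, -116.4, 64.6]
tool_rot: [[0.039, -0.999, -0.005], [-0.999, -0.039, -0.001], [0.001, 0.005, -1.0]]
wrist_force: [-0.3, 0.4, 0.8]
grip_width: 0.1
gripper_force: 0.0
```

Emit:
step_arm(
  translation=[
    [0.2,1,0.1],
    [0.2,2,0.1],
    [0.2,3,0.1],
    [0.2,3.5,0.1],
    [0.2,4,0.1],
    [0.2,4.3,0.1],
    [0.2,4.5,0.1],
    [0.2,4.5,0.1],
  ],
  yaw=[0,0,0,0,0,0,0,0],
)

```text
time_s: 2.43
eef_pos: [646.7, -70.7, 67.3]
tool_rot: [[0.039, -0.999, -0.0], [-0.999, -0.039, -0.0], [0.0, 0.0, -1.0]]
wrist_force: [-0.6, -0.8, -0.2]
grip_width: -0.4
gripper_force: 0.0
```

Emit:
step_arm(
  translation=[
    [0,0.2,0],
    [0,0.4,0],
    [0,0.6,0],
    [0,0.8,0],
    [0,0.9,0],
    [0,1.0,0],
    [0,1.0,0],
  ],
  yaw=[0,0,0,0,0,0,0],
)

```text
time_s: 3.02
eef_pos: [646.7, -61.3, 67.2]
tool_rot: [[0.039, -0.999, -0.0], [-0.999, -0.039, -0.001], [0.001, 0.0, -1.0]]
wrist_force: [0.9, -1.1, -0.2]
grip_width: 0.1
gripper_force: 0.7
```

Emit:
step_arm(
  translation=[
    [0,0.1,0],
    [0,0.2,0],
    [0,0.3,0],
    [0,0.3,0],
  ],
  yaw=[0,0,0,0],
)

```text
time_s: 3.35
eef_pos: [646.6, -60.7, 67.3]
tool_rot: [[0.038, -0.999, -0.001], [-0.999, -0.038, -0.004], [0.004, 0.001, -1.0]]
wrist_force: [1.6, -9.7, -1.7]
grip_width: 0.0
gripper_force: 5.0
```

Emit:
step_arm(
  translation=[
    [0,0.4,0],
    [0,0.8,0],
    [0,1.3,0],
    [0,1.8,0],
    [-0.1,2.3,0],
    [-0.1,2.8,0],
    [-0.1,3.3,0],
    [-0.2,3.8,0],
    [-0.2,4.2,0],
    [-0.2,4.4,0],
  ],
  yaw=[0,0,0,0,0,0,0,0,0,0],
)

```text
time_s: 4.18
eef_pos: [644.7, -14.7, 67.3]
tool_rot: [[0.039, -0.999, -0.0], [-0.999, -0.039, -0.001], [0.001, 0.0, -1.0]]
wrist_force: [1.9, -4.6, -1.2]
grip_width: 0.1
gripper_force: 2.4
```

Emit:
step_arm(
  translation=[
    [0,0,0],
    [0,0,0],
  ],
  yaw=[0,0],
)

```text
time_s: 4.35
eef_pos: [644.7, -14.0, 67.3]
tool_rot: [[0.039, -0.999, -0.0], [-0.999, -0.039, 0.0], [-0.0, 0.0, -1.0]]
wrist_force: [0.9, -1.8, -0.4]
grip_width: 0.2
gripper_force: 0.7
```

```bash
python3 - <<'E'
from h import *
for n in("top","scene"):
    im,d,P=shot(n); cv2.imwrite(f"pics/{n}1.png",im[...,::-1])
    Z=P[...,2]; X=P[...,0]; Y=P[...,1]
    for nm,m in [("v1 left",(Z>112)&(Z<126)&(abs(X-639)<22)&(Y>119)&(Y<190)),("v3",(Z>112)&(Z<126)&(abs(X-642)<22)&(Y>0)&(Y<64))]:
        if m.sum(): r=cv2.minAreaRect(P[m][:,:2].astype(np.float32)); print(n,nm,m.sum(),r)
E
```

```text
top v1 left 204 ((638.4711303710938, 138.53155517578125), (26.815521240234375, 26.155790328979492), 7.4996843338012695)
top v3 200 ((643.0245361328125, 27.575958251953125), (26.198444366455078, 25.88536834716797), 86.16802215576172)
scene v1 left 146 ((635.8726806640625, 142.81124877929688), (26.17840003967285, 25.648387908935547), 31.941539764404297)
scene v3 97 ((641.826171875, 19.33728790283203), (30.260114669799805, 39.851646423339844), 2.5748794078826904)
```

View pics/top1.png

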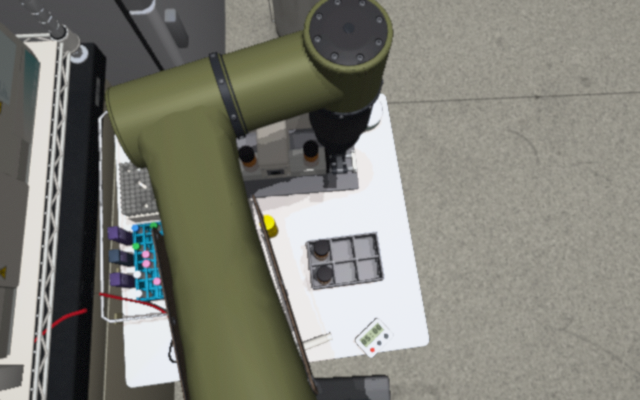

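Vial_1 is now visible left of the head at (247,155) and vial_3 at (311,151). The carrier has travelled about 47 mm, so it needs roughly 8 mm more.

Emit:
step_arm(
  translation=[
    [0,0.2,0],
    [0,0.4,0],
    [0,0.6,0],
    [0,0.7,0],
    [0,0.7,0],
    [0,0.7,0],
  ],
  yaw=[0,0,0,0,0,0],
)

```text
time_s: 4.95
eef_pos: [644.8, -6.5, 67.2]
tool_rot: [[0.039, -0.999, 0.0], [-0.999, -0.039, 0.001], [-0.001, -0.0, -1.0]]
wrist_force: [-0.3, 0.5, -0.9]
grip_width: -0.1
gripper_force: 0.0
```

```bash
cat > m.py <<'E'
from h import *
im,d,P=shot("top"); Z=P[...,2]; X=P[...,0]; Y=P[...,1]
for nm,m in [("v1",(Z>112)&(Z<126)&(abs(X-639)<22)&(Y>119)&(Y<190)),("v3",(Z>112)&(Z<126)&(abs(X-642)<22)&(Y>0)&(Y<64))]:
    if m.sum(): print(nm,m.sum(),cv2.minAreaRect(P[m][:,:2].astype(np.float32)),P[m].mean(0))
s=bot.read_state(); print(s["time_s"],s["eef_pos"],s["wrist_force"])
E
python3 m.py
```

```text
v1 205 ((638.6641845703125, 147.33941650390625), (25.78761863708496, 27.339162826538086), 72.37406158447266) [638.00384012 147.12409206 119.91576982]
v3 214 ((639.6995239257812, 23.211246490478516), (54.157554626464844, 26.429346084594727), 74.97508239746094) [641.47289883  34.39200726 119.81806079]
5.0 [644.76572873  -6.59064868  67.23804973] [-0.17918726 -0.03781115 -0.49781558]
```

The carrier has clicked in: vial_1 is at y=147.3 (147.6 expected) and the contact force is zero. I'll back off, rise, and open.

Emit:
step_arm(
  translation=[
    [0,-2,0],
    [0,-4,0],
    [0,-4.5,4],
    [0,-4.5,8],
    [0,-4.5,12],
    [0,-4.5,16],
    [-0.3,0,16],
    [-0.6,4,16],
    [-0.6,8,16],
    [-0.6,12,16],
  ],
  yaw=[0,0,0,0,0,0,0,0,0,0],
)

```text
time_s: 5.83
eef_pos: [638.4, 114.8, 227.8]
tool_rot: [[0.039, -0.999, 0.001], [-0.999, -0.039, 0.001], [-0.001, -0.001, -1.0]]
wrist_force: [1.1, -0.1, 0.5]
grip_width: 0.5
gripper_force: 0.0
```

Emit:
step_arm(
  translation=[
    [0,3,0],
    [0,3.4,0],
    [0,3.4,0],
    [0,3.4,0],
    [0,3.4,0],
  ],
  yaw=[0,0,0,0,0],
  fingers=1,
)

```text
time_s: 6.25
eef_pos: [638.8, 146.0, 227.5]
tool_rot: [[0.038, -0.999, 0.0], [-0.999, -0.038, -0.0], [0.0, -0.0, -1.0]]
wrist_force: [-0.2, -0.5, -0.6]
grip_width: 60.6
gripper_force: 0.0
```

Emit:
step_arm(
  translation=[
    [0,0.1,0],
    [0,0.1,-3],
    [0,0.1,-6],
    [0,0.1,-8],
    [0,0.1,-10],
    [0,0.1,-11.5],
    [0,0.1,-13],
    [0,0.1,-13.7],
    [0,0.1,-13.7],
    [0,0.1,-13.7],
  ],
  yaw=[0,0,0,0,0,0,0,0,0,0],
)

```text
time_s: 7.08
eef_pos: [639.0, 147.3, 90.8]
tool_rot: [[0.038, -0.999, 0.0], [-0.999, -0.038, -0.0], [0.0, -0.0, -1.0]]
wrist_force: [-0.4, 0.4, 0.1]
grip_width: 84.8
gripper_force: 0.0
```

Emit:
step_arm(
  translation=[
    [0,0,0],
    [0,0,0],
    [0,0,0],
    [0,0,0],
    [0,0,0],
    [0,0,0],
    [0,0,0],
    [0,0,0],
  ],
  yaw=[0,0,0,0,0,0,0,0],
  fingers=0,
)

```text
time_s: 7.75
eef_pos: [638.9, 148.0, 90.8]
tool_rot: [[0.039, -0.999, 0.001], [-0.999, -0.039, 0.0], [-0.0, -0.001, -1.0]]
wrist_force: [0.2, 0.3, 3.2]
grip_width: 26.4
gripper_force: 59.0
```

The grip holds, at 26.4 mm and 59 N. Lifting straight up.

Emit:
step_arm(
  translation=[
    [0,0,0.5],
    [0,0,1.2],
    [0,0,2],
    [0,0,3.5],
    [0,0,5.5],
    [0,0,8],
    [0,0,10.5],
    [0,0,13],
    [0,0,14],
    [0,0,14],
  ],
  yaw=[0,0,0,0,0,0,0,0,0,0],
)

```text
time_s: 8.58
eef_pos: [639.8, 148.1, 234.6]
tool_rot: [[0.039, -0.999, 0.006], [-0.999, -0.039, 0.002], [-0.002, -0.006, -1.0]]
wrist_force: [-0.3, -0.2, -0.3]
grip_width: 26.6
gripper_force: 58.9
```

Emit:
step_arm(
  translation=[
    [-1,-1.3,0],
    [-2.8,-3.8,0],
    [-4.8,-6.5,0],
    [-6.8,-9.3,0],
    [-8.8,-12,0],
    [-10.8,-14.7,0],
    [-12.8,-17.4,0],
    [-14.6,-19.8,0],
    [-15.5,-21,0],
    [-15.8,-21.4,0],
  ],
  yaw=[0,0,0,0,0,0,0,0,0,0],
)

```text
time_s: 9.42
eef_pos: [479.4, -67.5, 229.7]
tool_rot: [[0.037, -0.999, -0.0], [-0.999, -0.037, 0.0], [-0.0, 0.0, -1.0]]
wrist_force: [0.8, 0.7, -0.1]
grip_width: 26.6
gripper_force: 59.1
```

```bash
python3 - <<'E'
from h import *
s=bot.read_state(); print(s["time_s"],s["eef_pos"],s["grip_width"],s["gripper_force"],s["wrist_force"])
im,d,P=shot("scene"); i2,d2,P2=shot("top")
cv2.imwrite("pics/s2.png",np.vstack([im,i2])[:,:,::-1][:, :][::1,::1] if 0 else cv2.resize(np.hstack([im[60:300,150:550],i2[60:300,190:590]])[...,::-1],None,fx=1,fy=1))
E
```

```text
9.4167 [479.35294819 -67.53405178 229.73141201] 26.56182289913114 59.05939757823944 [ 0.80236321  0.69151309 -0.06703926]
```

View pics/s2.png

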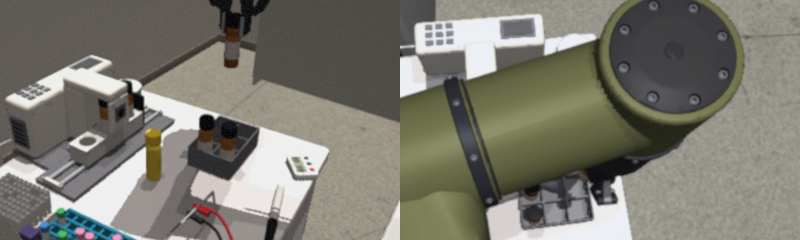

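In the left half the vial hangs upright in the gripper at (232,45), above the tray at (225,145), and the empty pocket shows at (88,142). Next I measure the vial against the tray using the same camera.

```bash
python3 - <<'E'
from h import *
im,d,P=shot("scene"); X,Y,Z=P[...,0],P[...,1],P[...,2]
m=(d>0)&(abs(X-480)<35)&(abs(Y+66)<35)&(Z>120)&(Z<205)
C=cal("scene")[1][:3,3]
for lo in(140,160,180):
    q=P[m&(abs(Z-lo)<10)]
    f=lambda p:np.hypot(q[:,0]-p[0],q[:,1]-p[1])-14
    from scipy.optimize import least_squares
    if len(q)>8: r=least_squares(f,[480,-66],loss="soft_l1"); print(lo,len(q),r.x.round(1),q[:,2].min().round(1))
print("bottom",P[m][:,2].min())
# tray rim & stored vials from scene camera
t=(d>0)&(Z>37)&(Z<46)&(abs(X-456)<70)&(abs(Y+26)<90)
r=cv2.minAreaRect(P[t][:,:2].astype(np.float32)); print("tray",t.sum(),r,P[t].mean(0))
im,d,P=shot("top"); X,Y,Z=P[...,0],P[...,1],P[...,2]
t=(d>0)&(Z>37)&(Z<46)&(abs(X-456)<70)&(abs(Y+26)<90); print("top rim",cv2.minAreaRect(P[t][:,:2].astype(np.float32)))
E
```

```text
160 42 [479.9 -66.3] 163.9
180 159 [480.  -65.9] 170.7
bottom 163.9091353391874
tray 544 ((453.1971740722656, -23.527740478515625), (87.4124984741211, 132.3606414794922), 4.606598854064941) [445.38777524  -8.28798008  40.64973288]
top rim ((456.103271484375, -25.616249084472656), (86.8462905883789, 128.9933319091797), 4.852361679077148)
```

Emit:
step_arm(
  translation=[
    [0,0.2,-1],
    [0,0.2,-3.5],
    [0,0.2,-6],
    [0,0.2,-8.5],
    [0,0.2,-10.5],
    [0,0.2,-11.7],
    [0,0.2,-12.5],
    [0,0.2,-13],
    [0,0.2,-13.3],
    [0,0.2,-13.3],
  ],
  yaw=[0,0,0,0,0,0,0,0,0,0],
)

```text
time_s: 10.45
eef_pos: [481.0, -63.9, 97.5]
tool_rot: [[0.039, -0.999, 0.0], [-0.999, -0.039, -0.0], [0.0, -0.0, -1.0]]
wrist_force: [0.8, 0.1, -0.3]
grip_width: 26.1
gripper_force: 59.1
```

Emit:
step_arm(
  translation=[
    [0,0,-0.4],
    [0,0,-0.8],
    [0,0,-1.2],
    [0,0,-1.6],
    [0,0,-1.9],
    [0,0,-2.1],
    [0,0,-2.3],
    [0,0,-2.4],
    [0,0,-2.4],
  ],
  yaw=[0,0,0,0,0,0,0,0,0],
)

```text
time_s: 11.2
eef_pos: [480.6, -64.1, 73.1]
tool_rot: [[0.039, -0.999, -0.0], [-0.999, -0.039, -0.0], [0.0, 0.0, -1.0]]
wrist_force: [-1.1, 0.5, -1.0]
grip_width: 26.3
gripper_force: 59.1
```

Emit:
step_arm(
  translation=[
    [0,0,-0.1],
    [0,0,-0.2],
    [0,0,-0.3],
    [0,0,-0.35],
    [0,0,-0.35],
  ],
  yaw=[0,0,0,0,0],
)

```text
time_s: 11.62
eef_pos: [480.6, -64.1, 69.6]
tool_rot: [[0.039, -0.999, -0.0], [-0.999, -0.039, -0.0], [0.0, 0.0, -1.0]]
wrist_force: [-0.1, -0.3, -0.2]
grip_width: 26.6
gripper_force: 59.1
```

Emit:
step_arm(
  translation=[
    [0,0,-0.05],
    [0,0,-0.1],
    [0,0,-0.15],
    [0,0,-0.15],
  ],
  yaw=[0,0,0,0],
)

```text
time_s: 11.95
eef_pos: [480.9, -64.2, 69.3]
tool_rot: [[0.039, -0.999, 0.001], [-0.999, -0.039, -0.0], [0.0, -0.001, -1.0]]
wrist_force: [-3.3, 0.2, 5.5]
grip_width: 26.3
gripper_force: 59.8
```

Contact came at the expected floor height with 5.5 N. I'll ease up 1 mm, release, and rise.

Emit:
step_arm(
  translation=[
    [0,0,0.1],
    [0,0,0.1],
  ],
  yaw=[0,0],
)

```text
time_s: 12.12
eef_pos: [480.8, -64.0, 69.4]
tool_rot: [[0.039, -0.999, 0.0], [-0.999, -0.039, 0.0], [-0.0, -0.0, -1.0]]
wrist_force: [-0.0, 0.3, -0.1]
grip_width: 26.5
gripper_force: 59.2
```

Emit:
step_arm(
  translation=[
    [0,0,0],
    [0,0,0],
    [0,0,0],
    [0,0,0],
    [0,0,0],
    [0,0,0],
    [0,0,0],
    [0,0,0],
  ],
  yaw=[0,0,0,0,0,0,0,0],
  fingers=1,
)

```text
time_s: 12.78
eef_pos: [480.7, -64.1, 69.3]
tool_rot: [[0.039, -0.999, -0.0], [-0.999, -0.039, -0.0], [0.0, 0.0, -1.0]]
wrist_force: [0.1, -1.3, 0.5]
grip_width: 85.5
gripper_force: 0.0
```

Emit:
step_arm(
  translation=[
    [0,0,1],
    [0,0,3],
    [0,0,5],
    [0,0,8],
    [0,0,11],
    [0,0,14],
    [0,-4,15],
    [0,-8,15],
    [0,-12,15],
    [0,-15,15],
  ],
  yaw=[0,0,0,0,0,0,0,0,0,0],
)

```text
time_s: 13.62
eef_pos: [480.5, -216.4, 220.6]
tool_rot: [[0.039, -0.999, 0.001], [-0.999, -0.039, -0.001], [0.001, -0.001, -1.0]]
wrist_force: [1.0, 0.2, 0.2]
grip_width: 85.5
gripper_force: 0.0
```

Emit:
step_arm(
  translation=[
    [0,-3,0],
    [0,-6,0],
    [0,-9,0],
    [0,-10,0],
    [0,-10,0],
    [0,-10,0],
  ],
  yaw=[0,0,0,0,0,0],
)

```text
time_s: 14.12
eef_pos: [480.6, -314.2, 219.5]
tool_rot: [[0.038, -0.999, -0.0], [-0.999, -0.038, 0.0], [-0.0, 0.0, -1.0]]
wrist_force: [0.1, -0.1, 0.6]
grip_width: 85.6
gripper_force: 0.0
```

```bash
python3 - <<'E'
from h import *
im,d,P=shot("top"); i2,d2,P2=shot("scene")
cv2.imwrite("pics/f.png",np.hstack([im[60:300,190:590],i2[60:300,150:550]])[...,::-1])
X,Y,Z=P[...,0],P[...,1],P[...,2]
for nm,c,z0 in[("v1",(480.6,-65),98),("s_far",(473,16.5),98),("s_near",(428.5,13.7),98),("v3",(642,36),120)]:
    m=(d>0)&(abs(Z-z0)<7)&(np.hypot(X-c[0],Y-c[1])<25)
    if m.sum()>5: print(nm,m.sum(),P[m].mean(0).round(1),np.median(Z[m]))
t=(d>0)&(Z>37)&(Z<46)&(abs(X-456)<70)&(abs(Y+26)<90); print("rim",cv2.minAreaRect(P[t][:,:2].astype(np.float32)))
s=bot.read_state(); print(s["time_s"],s["eef_pos"])
E
```

```text
v1 205 [481.3 -63.5  98.4] 98.6751668469334
s_far 204 [472.8  16.5  98.5] 98.47089898746668
s_near 211 [428.6  13.6  98.4] 98.48290845108556
v3 203 [642.4  35.8 120. ] 120.3486155781419
rim ((456.3497619628906, -25.67462921142578), (87.5528335571289, 129.14230346679688), 4.823195934295654)
14.2167 [ 480.89504898 -313.26837137  219.712405  ]
```

View pics/f.png

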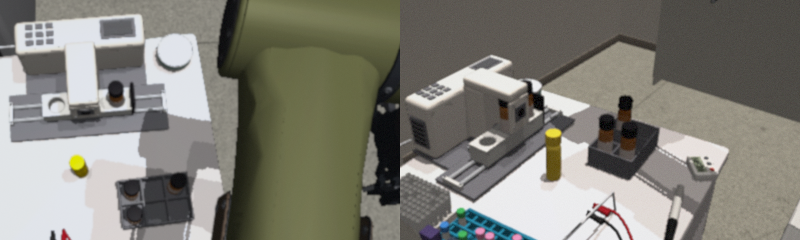

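Vial_1 stands upright in the tray's far right cell (177,182), its cap top at 98.5 mm like the stored vials. The tray and the stored vials have not moved. Vial_3 is at its new stop (116,90), and the emptied pocket is left of the head at (57,103).

```bash
python3 -c "
from plant import bot
print(bot.sign_off())"
```

```text
the job is handed in; nothing more can be done
None
```

The job is handed in: the carrier sits at its next click stop, and the read vial stands upright in a free tray cell with the other vials in place, though the sign-off returned no verdict.

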